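Set the strap jig's stop just short of its tight spot

ROBOT

A 6-joint arm with a two-finger parallel gripper is mounted at the origin on the work surface. World frame = base frame: x ahead of the robot, y to its left, z up, the work surface at z = 0. Lengths are in mm, angles in rad, forces in N, time in s.
With the tool pointing down it reaches from about 275 to 1000 mm from the base axis. Payload 8.4 kg.
Tool frame: the origin (TCP) lies midway between the tips of the shut fingers; the grasp point (between the pads) lies 19 mm behind it; z points along the fingers, y is the line along which they close (so a half turn about z gives the same grasp; the last joint's range is limited). The gripper opens to 85 mm and grips with 20 to 120 N. Pads are 22 mm wide; open, the fingers measure 114 mm over their backs; the gripper's body (76 mm by 85 mm) begins 54 mm behind the grasp point. The pads swing forward as they close: fully open they stand 13 mm farther back than shut.
Start: joints at [-1.258, 0.353, 1.633, -0, 1.155, -0.002], TCP at [193.515, -594.289, 231.281] pointing down, gripper open.
Joint ranges: [-2.63, 2.63], [-0.92, 2.1], [0.06, 2.66], [-1.3, 4.44], [0, 2.69], [-3.02, 3.02]. Speed limits (rad/s): [2.22, 2.22, 2.79, 3.14, 3.14, 3.14].

INTERFACE

Orientations are given as [roll, pitch, yaw] about the fixed x, y, z axes, in that order (R = Rz(yaw) Ry(pitch) Rx(roll)).
In Python, from rig import r gives the robot as it stands.
- The arm moves only by the tool servo_tool, never from a script. Its argument "deltas" is a list of rows, each an object of numbers: "x", "y", "z": the shift along the world's x, y, z in mm; "rx", "ry", "rz": the turn, a rotation vector about the world's x, y, z in rad; "gripper": the gripper's target within -1 to 1 (fully open at 1, half-way at 0, shut at -1). A call has 1 to 10 rows; each row is the pose to reach, as a shift and turn from the pose commanded when the call began; what a row does not reach only later rows make up. A row lasts 1/10 s, in which the tool goes at most 50 mm and 8.59 degrees, less where a joint would pass 70% of its speed; a pose out of reach is approached as far as the arm can. A call with a gripper value outside its range is refused whole. The fingers move at their own pace and stop on an object; "newtons" is the grip in N (left out, the last holds). Time passes only in rows, so rows that repeat a pose let the fingers close. It gives the time, the measured TCP pose, the force, the opening and the grip force at its end, in the units of the state.
- r.sense(): the state, without advancing time (a new reading comes with each control period).
- r.grab_frame(name): name is "scene" or "top" or "wrist"; returns the picture (384x512x3 uint8, blue, green, red); there is no depth.
- r.camera_params(name): a dict with "mtx" (3x3 intrinsics, pixels), "eye" and "orientation" of the camera in the world. Camera axes: x right, y down, z forward; pixel columns grow to the right and rows downward; lengths in mm; the calibration is good to about 2 mm. A picture is of the moment at which its call begins: read the wrist's pose just before it. camera_params takes no time and is no camera call; for the wrist camera it gives the pose at the moment of the call.
- r.sign_off(): hands the job in; it is judged then, once.
Trained networks look in the newest picture that a camera, given by its name, has taken for a name from the list of things; names that differ only in an ending like _2 or _b are one class to them, and where a whole thing is asked for, a point or a joint stands for the part that bears it (a point fixed in the world has none). Each returns a list of dicts, best first, with "conf" (0 to 1); they miss things now and then, are a little off and sometimes report something else, mostly with a low value. They report only what shows in the picture. A call takes as long as a camera call.
- r.recognise(name, camera): "box" ([left, top, width, height] in pixels, round what is visible of it).
The state is a dict: "clock": time; "qpos": joint angles; "qvel": joint speeds; "joint_efforts": joint torques, N m; "eef_pos": TCP position; "tcp_rot": TCP orientation; "contact_force": force on the tool from outside, world axes, zero at the start; "wrist_torque": the same for the moment, N m; "opening": opening from 0.0 (shut) to 1.0 (fully open); "grasp_force": force on a finger pad.
Only numpy, scipy, OpenCV 4.12 (cv2) and the standard library are available. Lean on these libraries where they do the work, as an engineer would, in place of code of your own. Each camera call takes 0.05 s, during which the arm holds its last target. There are 200 camera calls.

TASK

The strap jig's blue stop binds somewhere along its rail. Gently slide the stop along by its orange post, pushing the red pointer ahead of it, until you feel it clearly start to bind, without forcing it any further; then back it off about 15 mm so that it runs free again, leaving the pointer where the stop pushed it, and press the red-tipped lock lever right down. Do not touch the pointer yourself, and leave everything else on the bench and jig where it is.

Things in the scene. Friction and masses are not known exactly. Their poses are not given: they have to be found in the camera images.
- jig: strap jig, fixed: dark wooden board 220 x 420 x 12 mm with an aluminium rail 360 mm long along its y axis, 50 mm wide, centre line at x = +20 mm. Origin: centre of the board's underside; z up, x away from the robot. The stop works from the -y end towards +y. With the stop's origin somewhere between y = 0 and +90 mm a sprung gib hidden in the rail makes it bind; nothing shows where
- stop: blue sliding stop, about 0.5 kg, body 95 x 76 mm, top 60 mm above the bench. Slides only along the jig's y, -130 (start end) to +135 mm (end cap) in the jig's frame; axes as the jig's. Origin: mid-length, at bench height, at x = 0 of the jig. It drags with about 2.5 N when free, and stays where it is left
- stop_post (a point): point on the axis of the orange upright post by which the stop is slid, 88 mm above the bench; x = +20, y = 0 mm in the stop's frame. Post 24 x 24 mm, from 60 to 108 mm above the bench, sides along the jig's x and y
- stop_nose (a point): middle of the +y face of the stop's nose, a small blue tab at x = +60, y = +45 mm in the stop's frame, 32 mm above the bench: it pushes the pointer. At the tight spot the push needed grows by about 1.5 N per mm: 4 to 10 N above the free drag is a clear bind, over about 12 N above it is forcing. Nothing springs back; 10 mm back frees the stop
- pointer: red tell-tale pointer, 16 x 10 x 14 mm with a small arm over the yellow scale, in its own groove beside the rail (+x side). Slides along the jig's y with 0.6 N of drag and stays where it is pushed. Origin: middle of its -y face, which the nose pushes; its y distance ahead of stop_nose is the gap, 0 when touching
- lever_pad (a point): centre of the red pad (30 mm along y, 22 mm long, 12 mm thick) of the lock lever, on the robot's side of the stop. Pivot parallel to the rail at x = -30 mm of the stop, 68 mm above the bench, 66 mm from the pad's centre. Raised, it slopes up towards -x; pressed home it is level, the pad's centre at x = -96 mm, its upper face 74 mm above the bench
- lever (a joint): lock lever angle, rad: 0 raised 34 degrees, 0.6 pressed right down to level, against its own end stop. Takes about 3 N at the pad and stays where it is left
- anvil: small steel anvil disc, 32 mm across, 18 mm tall, standing on the jig's board; bystander. Origin: centre of underside
- eyelet_die: small brass ring, 24 mm across, 12 mm tall, on the jig's board; bystander. Origin: centre of underside
- mallet: white-headed mallet lying flat, 275 mm long; bystander. Origin: underside, between head and handle
- wax_tin: yellow-banded tin, 72 mm across, 45 mm tall; bystander. Origin: centre of underside

How it is judged:
By the outcome, as a careful person would: the job done as asked, in the order asked, and still so for the second after the job is handed in, with the robot touching nothing.
It also fails if it takes over 58 s, if anything falls off the work surface, if the arm or the gripper's body presses on something with over 40 N, if the wrist force passes 120 N, or if a joint passes its speed limit or range.

## Working session

There is one attempt and no reset: what is moved stays moved. The work goes in short steps, Python scripts to look and compute and a tool call to move; the robot and the scene stay as the last step left them, time stands still between calls to the robot, and variables do not carry over. Pictures are saved under pics/ and viewed, at most 10 in all, crops included, and the job is handed in when it is done.

Besides the shell and the picture viewer there is one more tool, called in YAML: its name, and indented under it one key for each argument. servo_tool: Moves the arm, as the interface text tells. Its arguments: {"type":"object","properties":{"deltas":{"type":"array","items":{"type":"object","properties":{"x":{"type":"number"},"y":{"type":"number"},"z":{"type":"number"},"rx":{"type":"number"},"ry":{"type":"number"},"rz":{"type":"number"},"gripper":{"type":"number"}}}},"newtons":{"type":"number"}},"required":["deltas"]}

```bash
mkdir -p pics; ls; python3 - <<'E'
from rig import r
import cv2,numpy as np
s=r.sense();print(s['clock'],s['eef_pos'],s['tcp_rot'],s['contact_force'])
a=r.grab_frame('scene');b=r.grab_frame('top')
for n in('scene','top'):
    print(n,r.camera_params(n))
    for t in('stop_post','pointer','lever_pad','stop','jig'):
        print(t,[(d['box'],round(d['conf'],2)) for d in r.recognise(t,n)[:2]])
cv2.imwrite('pics/a.png',cv2.resize(a,(800,600)));cv2.imwrite('pics/b.png',cv2.resize(b,(800,600)))
print(r.sense()['clock'])
E
```

```text
pics
0.0 [ 193.3626612  -593.84226125  230.56427592] [-3.14021840e+00  9.34177346e-06  3.14796971e-01] [-0.12962943 -0.24685456 -0.77455999]
scene {'mtx': array([[372.7376112 ,   0.        , 258.44926315],
       [  0.        , 372.7376112 , 192.39803288],
       [  0.        ,   0.        ,   1.        ]]), 'eye': array([1277.42204401, -332.71702042,  846.19598227]), 'orientation': array([-2.37866642, -0.00641207,  1.10219112])}
stop_post [([188.0, 174.4, 51.2, 58.1], 0.57)]
pointer []
lever_pad [([189.1, 172.7, 16.2, 26.4], 0.71)]
stop [([188.2, 170.3, 44.2, 62.8], 0.6)]
jig [([169.0, 155.5, 154.9, 101.4], 0.91)]
top {'mtx': array([[472.25057926,   0.        , 260.91368561],
       [  0.        , 472.25057926, 186.88782307],
       [  0.        ,   0.        ,   1.        ]]), 'eye': array([ 460.72874225,  -32.40999037, 1630.41011174]), 'orientation': array([-3.03584675,  0.00366479, -1.54771117])}
stop_post [([281.8, 181.2, 25.5, 48.2], 0.78)]
pointer []
lever_pad [([296.0, 202.6, 8.5, 22.4], 0.42)]
stop []
jig [([192.9, 167.6, 128.4, 74.6], 0.92)]
0.6
```

View pics/a.png

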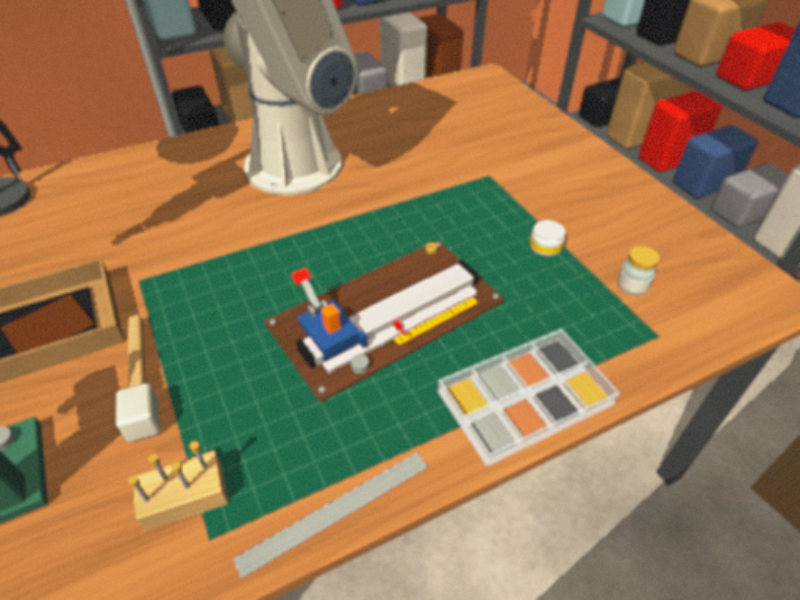

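View pics/b.png

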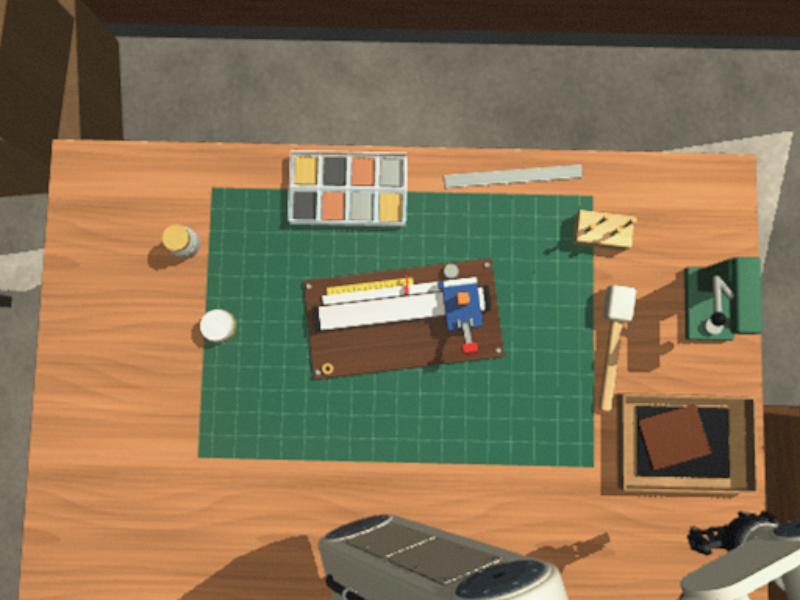

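The top view shows the board corners near (304,282), (491,261), (503,355), (315,379) at 800 scale. The post is at (463,298), the lever's red pad at (470,348), the pointer at (406,287), and the anvil at (451,270).

```bash
cat >h.py <<'E'
from rig import r
import cv2,numpy as np
from scipy.spatial.transform import Rotation as R
def px2w(cam,uv,z,p=None):
    p=p or r.camera_params(cam)
    d=R.from_euler('xyz',p['orientation']).as_matrix()@np.linalg.inv(p['mtx'])@np.array([uv[0],uv[1],1.])
    return p['eye']+d*(z-p['eye'][2])/d[2]
def w2px(cam,w,p=None):
    p=p or r.camera_params(cam)
    c=p['mtx']@(R.from_euler('xyz',p['orientation']).as_matrix().T@(np.array(w)-p['eye']))
    return c[:2]/c[2]
def cen(img,box,hlo,hhi,smin=120,vmin=80):
    x,y,w,h=[int(v) for v in box]
    hsv=cv2.cvtColor(img[y:y+h,x:x+w],cv2.COLOR_BGR2HSV)
    m=(hsv[...,0]>=hlo)&(hsv[...,0]<=hhi)&(hsv[...,1]>smin)&(hsv[...,2]>vmin)
    yy,xx=np.nonzero(m);return xx.mean()+x,yy.mean()+y,len(xx)
E
python3 - <<'E'
from h import *
b=r.grab_frame('top')
k=512/800
C=[px2w('top',np.array(c)*k,12)[:2] for c in [(304,282),(491,261),(503,355),(315,379)]]
for c in C: print(c.round(1))
print('sides',[np.linalg.norm(C[i]-C[(i+1)%4]).round(1) for i in range(4)])
O=sum(C)/4
yv=(C[0]+C[3]-C[1]-C[2]);yaw=np.arctan2(-yv[0],yv[1])
xv=(C[0]+C[1]-C[2]-C[3]);print('O',O,yaw,np.arctan2(xv[1],xv[0]))
p=cen(b,(285,182,22,20),6,16,150,150);P=px2w('top',p,106);print('post',p,P)
c,s=np.cos(yaw),np.sin(yaw);Rt=np.array([[c,s],[-s,c]])
print('post in jig',Rt@(P[:2]-O))
q=cen(b,(254,178,10,12),0,4,150,80);print('ptr',q,Rt@(px2w('top',q,26)[:2]-O))
q=cen(b,(290,212,20,20),0,4,150,80);print('pad',q,Rt@(px2w('top',q,108)[:2]-O))
# sharp crop
cv2.imwrite('pics/c.png',cv2.resize(b[155:255,185:335],(750,500),interpolation=cv2.INTER_CUBIC))
E
```

```text
[649.4 207.1]
[ 705.6 -205.4]
[ 498.7 -233.9]
[437.2 175. ]
sides [np.float64(416.3), np.float64(208.8), np.float64(413.5), np.float64(214.6)]
O [572.6978469  -14.31001374] 0.14237251066279932 0.14353579632013774
post (np.float64(295.9387755102041), np.float64(190.83673469387756), 49) [ 612.06641899 -136.92249935  106.        ]
post in jig [  21.57251349 -126.95799604]
ptr (np.float64(259.55555555555554), np.float64(185.22222222222223), 9) [ 62.6194316  -12.52991116]
pad (np.float64(300.48387096774195), np.float64(222.40322580645162), 62) [ -81.50085514 -128.37164852]
```

View pics/c.png

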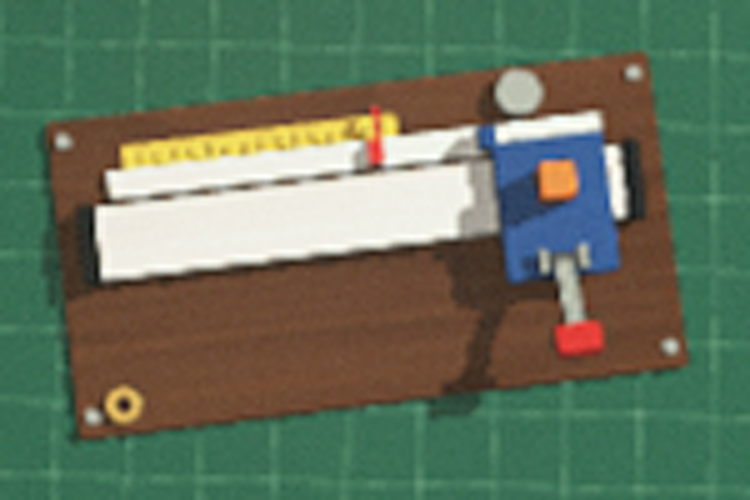

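The crop confirms it: orange post at about (558,180), blue nose at (487,137) and red pointer at (376,140). The jig-frame figures fit the given sizes, with the stop at y of about -128 and yaw of about 0.143. Next I move above the post.

servo_tool:
  deltas:
    - {"x":33,"y":36,"rz":-0.02,"gripper":0.2}
    - {"x":66,"y":72,"rz":-0.04}
    - {"x":99,"y":108,"rz":-0.06}
    - {"x":132,"y":144,"rz":-0.08}
    - {"x":165,"y":180,"rz":-0.1}
    - {"x":198,"y":216,"rz":-0.12}
    - {"x":231,"y":252,"rz":-0.14}
    - {"x":264,"y":288,"rz":-0.16}
    - {"x":297,"y":324,"rz":-0.172}
    - {"x":330,"y":360,"rz":-0.172}
  newtons: 20

```text
invalid input
```

servo_tool:
  deltas:
    - {"x":33,"y":36}
    - {"x":66,"y":72}
    - {"x":80,"y":95,"z":-20}
    - {"x":80,"y":97,"z":-40}
    - {"x":80,"y":97,"z":-40}
    - {"x":80,"y":97,"z":-40}

```text
invalid input
```

```bash
python3 - <<'E'
from h import *
s=r.sense();print(s['clock'],s['eef_pos'],s['tcp_rot'],s['contact_force'],s['opening'])
p=r.camera_params('wrist');a=r.grab_frame('wrist')
print(w2px('wrist',[612,-137,108],p))
cv2.imwrite('pics/d.png',a)
for t in('stop_post','lever_pad'): print(t,[(d['box'],round(d['conf'],2)) for d in r.recognise(t,'wrist')[:2]])
E
```

```text
0.65 [ 193.52237025 -594.28996454  231.30171315] [ 3.14157883e+00 -1.05719006e-05  3.14770345e-01] [-0.42204955 -0.43422699 -0.07947867] 0.9981023002965653
[ -668.31399912 -1368.711187  ]
stop_post []
lever_pad []
```

View pics/d.png

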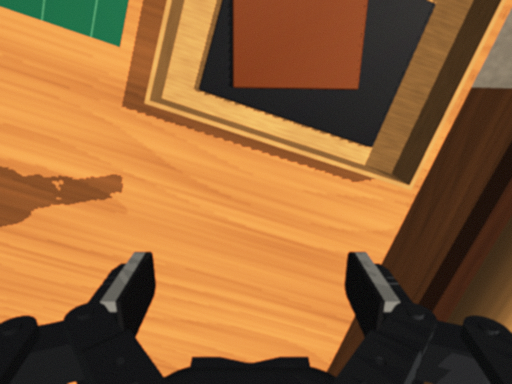

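The arm did not move, because both calls were refused as invalid input. The picture still shows the start area. I'll retry with every key filled in.

servo_tool:
  deltas:
    - {"x":33,"y":36,"z":0,"rx":0,"ry":0,"rz":-0.02,"gripper":0.2}
    - {"x":66,"y":72,"z":0,"rx":0,"ry":0,"rz":-0.04,"gripper":0.2}
    - {"x":99,"y":108,"z":0,"rx":0,"ry":0,"rz":-0.06,"gripper":0.2}
    - {"x":132,"y":144,"z":0,"rx":0,"ry":0,"rz":-0.08,"gripper":0.2}
    - {"x":165,"y":180,"z":0,"rx":0,"ry":0,"rz":-0.1,"gripper":0.2}
    - {"x":198,"y":216,"z":0,"rx":0,"ry":0,"rz":-0.12,"gripper":0.2}
    - {"x":231,"y":252,"z":0,"rx":0,"ry":0,"rz":-0.14,"gripper":0.2}
    - {"x":264,"y":288,"z":0,"rx":0,"ry":0,"rz":-0.16,"gripper":0.2}
    - {"x":297,"y":324,"z":0,"rx":0,"ry":0,"rz":-0.172,"gripper":0.2}
    - {"x":330,"y":360,"z":0,"rx":0,"ry":0,"rz":-0.172,"gripper":0.2}
  newtons: 20

```text
clock: 1.8
eef_pos: [524.7, -232.6, 231.5]
tcp_rot: [3.141, -0.0, 0.142]
contact_force: [0.8, -0.0, -0.2]
opening: 0.6
grasp_force: 0.0
```

servo_tool:
  deltas:
    - {"x":33,"y":36,"z":0,"rx":0,"ry":0,"rz":0,"gripper":0.2}
    - {"x":66,"y":72,"z":-10,"rx":0,"ry":0,"rz":0,"gripper":0.2}
    - {"x":88,"y":96,"z":-30,"rx":0,"ry":0,"rz":0,"gripper":0.2}
    - {"x":88,"y":96,"z":-50,"rx":0,"ry":0,"rz":0,"gripper":0.2}
    - {"x":88,"y":96,"z":-50,"rx":0,"ry":0,"rz":0,"gripper":0.2}

```text
clock: 2.3
eef_pos: [610.2, -136.9, 178.4]
tcp_rot: [-3.14, 0.005, 0.145]
contact_force: [-0.7, 1.2, -0.9]
opening: 0.6
grasp_force: 0.0
```

```bash
python3 - <<'E'
from h import *
s=r.sense();print(s['clock'],s['eef_pos'],s['tcp_rot'],s['contact_force'],s['opening'])
p=r.camera_params('wrist');a=r.grab_frame('wrist')
print(w2px('wrist',[612,-137,108],p))
cv2.imwrite('pics/e.png',a)
for t in('stop_post','lever_pad'): print(t,[(d['box'],round(d['conf'],2)) for d in r.recognise(t,'wrist')[:2]])
E
```

```text
2.3 [ 610.23740852 -136.85974946  178.42416513] [-3.13988185  0.00460847  0.14473259] [-0.69538792  1.16268877 -0.88654987] 0.5995883243418115
[250.47658173 201.88255284]
stop_post [([190.6, 118.5, 102.0, 220.0], 0.64)]
lever_pad [([224.2, 233.7, 40.3, 107.1], 0.81), ([187.8, 116.1, 107.4, 225.4], 0.55)]
```

View pics/e.png

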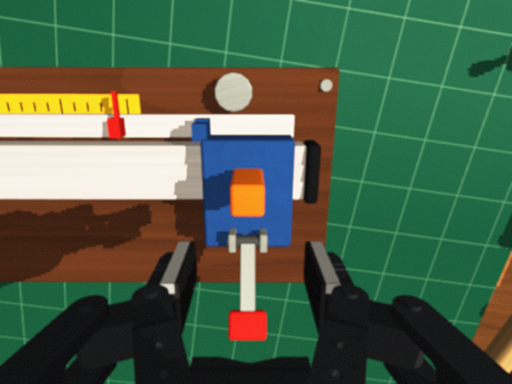

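The post's top face is at about (249,204) against a predicted (250,202), and the rail lies level in the image. The alignment is within 1–2 mm, so I descend and grip.

servo_tool:
  deltas:
    - {"x":1,"y":1,"z":-30,"rx":0,"ry":0,"rz":0,"gripper":0.2}
    - {"x":1,"y":1,"z":-60,"rx":0,"ry":0,"rz":0,"gripper":0.2}
    - {"x":1,"y":1,"z":-90,"rx":0,"ry":0,"rz":0,"gripper":0.2}
    - {"x":1,"y":1,"z":-110,"rx":0,"ry":0,"rz":0,"gripper":0.2}
    - {"x":1,"y":1,"z":-114,"rx":0,"ry":0,"rz":0,"gripper":0.2}
    - {"x":1,"y":1,"z":-114,"rx":0,"ry":0,"rz":0,"gripper":0.2}

```text
clock: 3.05
eef_pos: [612.7, -138.0, 68.0]
tcp_rot: [3.141, -0.0, 0.142]
contact_force: [0.6, -0.5, 0.6]
opening: 0.596
grasp_force: 0.0
```

servo_tool:
  deltas:
    - {"x":0,"y":0,"z":0,"rx":0,"ry":0,"rz":0,"gripper":-0.3}
    - {"x":0,"y":0,"z":0,"rx":0,"ry":0,"rz":0,"gripper":-0.6}
    - {"x":0,"y":0,"z":0,"rx":0,"ry":0,"rz":0,"gripper":-0.6}
    - {"x":0,"y":0,"z":0,"rx":0,"ry":0,"rz":0,"gripper":-0.6}
    - {"x":0,"y":0,"z":0,"rx":0,"ry":0,"rz":0,"gripper":-0.6}
    - {"x":0,"y":0,"z":0,"rx":0,"ry":0,"rz":0,"gripper":-0.6}
  newtons: 20

```text
clock: 3.65
eef_pos: [613.2, -135.1, 69.5]
tcp_rot: [-3.139, -0.002, 0.142]
contact_force: [-2.3, 12.8, 9.4]
opening: 0.28
grasp_force: 24.5
```

Gripped, with the stop against its start end. I slide along the jig's y direction, (-0.1425, 0.99), slowly enough to watch the force.

servo_tool:
  deltas:
    - {"x":-1.1,"y":8,"z":1.5,"rx":0,"ry":0,"rz":0,"gripper":-0.6}
    - {"x":-2.5,"y":18,"z":1.5,"rx":0,"ry":0,"rz":0,"gripper":-0.6}
    - {"x":-4,"y":28,"z":1.5,"rx":0,"ry":0,"rz":0,"gripper":-0.6}
    - {"x":-5.5,"y":38,"z":1.5,"rx":0,"ry":0,"rz":0,"gripper":-0.6}
    - {"x":-6.9,"y":48,"z":1.5,"rx":0,"ry":0,"rz":0,"gripper":-0.6}
    - {"x":-8.4,"y":58,"z":1.5,"rx":0,"ry":0,"rz":0,"gripper":-0.6}
    - {"x":-9.4,"y":65,"z":1.5,"rx":0,"ry":0,"rz":0,"gripper":-0.6}
    - {"x":-10.1,"y":70,"z":1.5,"rx":0,"ry":0,"rz":0,"gripper":-0.6}
    - {"x":-10.8,"y":75,"z":1.5,"rx":0,"ry":0,"rz":0,"gripper":-0.6}
    - {"x":-11.5,"y":80,"z":1.5,"rx":0,"ry":0,"rz":0,"gripper":-0.6}

```text
clock: 4.65
eef_pos: [601.9, -56.9, 69.5]
tcp_rot: [3.141, -0.002, 0.143]
contact_force: [4.8, -2.2, 2.6]
opening: 0.276
grasp_force: 24.3
```

servo_tool:
  deltas:
    - {"x":-0.6,"y":4,"z":0,"rx":0,"ry":0,"rz":0,"gripper":-0.6}
    - {"x":-1.1,"y":8,"z":0,"rx":0,"ry":0,"rz":0,"gripper":-0.6}
    - {"x":-1.7,"y":12,"z":0,"rx":0,"ry":0,"rz":0,"gripper":-0.6}
    - {"x":-2.3,"y":16,"z":0,"rx":0,"ry":0,"rz":0,"gripper":-0.6}
    - {"x":-2.9,"y":20,"z":0,"rx":0,"ry":0,"rz":0,"gripper":-0.6}
    - {"x":-3.4,"y":24,"z":0,"rx":0,"ry":0,"rz":0,"gripper":-0.6}
    - {"x":-4,"y":28,"z":0,"rx":0,"ry":0,"rz":0,"gripper":-0.6}
    - {"x":-4.6,"y":32,"z":0,"rx":0,"ry":0,"rz":0,"gripper":-0.6}
    - {"x":-5,"y":35,"z":0,"rx":0,"ry":0,"rz":0,"gripper":-0.6}
    - {"x":-5.4,"y":38,"z":0,"rx":0,"ry":0,"rz":0,"gripper":-0.6}

```text
clock: 5.65
eef_pos: [596.5, -19.0, 69.6]
tcp_rot: [3.141, -0.002, 0.143]
contact_force: [4.0, -2.7, 2.9]
opening: 0.279
grasp_force: 24.3
```

Stop is at about y = -13 and the drag along the rail is about 3.2 N including the pointer. Now 5 mm steps with a settle after each.

servo_tool:
  deltas:
    - {"x":-0.3,"y":2,"z":0,"rx":0,"ry":0,"rz":0,"gripper":-0.6}
    - {"x":-0.6,"y":4,"z":0,"rx":0,"ry":0,"rz":0,"gripper":-0.6}
    - {"x":-0.9,"y":6,"z":0,"rx":0,"ry":0,"rz":0,"gripper":-0.6}
    - {"x":-1.1,"y":8,"z":0,"rx":0,"ry":0,"rz":0,"gripper":-0.6}
    - {"x":-1.1,"y":8,"z":0,"rx":0,"ry":0,"rz":0,"gripper":-0.6}

```text
clock: 6.15
eef_pos: [595.3, -10.8, 69.5]
tcp_rot: [3.141, -0.002, 0.143]
contact_force: [4.7, 0.8, 5.5]
opening: 0.276
grasp_force: 24.7
```

servo_tool:
  deltas:
    - {"x":-0.3,"y":2,"z":0,"rx":0,"ry":0,"rz":0,"gripper":-0.6}
    - {"x":-0.6,"y":4,"z":0,"rx":0,"ry":0,"rz":0,"gripper":-0.6}
    - {"x":-0.7,"y":5,"z":0,"rx":0,"ry":0,"rz":0,"gripper":-0.6}
    - {"x":-0.7,"y":5,"z":0,"rx":0,"ry":0,"rz":0,"gripper":-0.6}

```text
clock: 6.55
eef_pos: [594.6, -6.1, 69.5]
tcp_rot: [3.141, -0.002, 0.143]
contact_force: [4.8, -1.5, 5.8]
opening: 0.28
grasp_force: 24.7
```

servo_tool:
  deltas:
    - {"x":-0.2,"y":1.3,"z":0,"rx":0,"ry":0,"rz":0,"gripper":-0.6}
    - {"x":-0.4,"y":2.5,"z":0,"rx":0,"ry":0,"rz":0,"gripper":-0.6}
    - {"x":-0.5,"y":3.8,"z":0,"rx":0,"ry":0,"rz":0,"gripper":-0.6}
    - {"x":-0.7,"y":5,"z":0,"rx":0,"ry":0,"rz":0,"gripper":-0.6}

```text
clock: 6.95
eef_pos: [593.9, -1.3, 69.5]
tcp_rot: [3.141, -0.002, 0.143]
contact_force: [4.1, -2.4, 5.2]
opening: 0.274
grasp_force: 24.7
```

servo_tool:
  deltas:
    - {"x":-0.2,"y":1.3,"z":0,"rx":0,"ry":0,"rz":0,"gripper":-0.6}
    - {"x":-0.4,"y":2.5,"z":0,"rx":0,"ry":0,"rz":0,"gripper":-0.6}
    - {"x":-0.5,"y":3.8,"z":0,"rx":0,"ry":0,"rz":0,"gripper":-0.6}
    - {"x":-0.7,"y":5,"z":0,"rx":0,"ry":0,"rz":0,"gripper":-0.6}

```text
clock: 7.35
eef_pos: [593.2, 3.7, 69.5]
tcp_rot: [3.141, -0.002, 0.143]
contact_force: [3.7, -2.9, 5.7]
opening: 0.282
grasp_force: 24.7
```

servo_tool:
  deltas:
    - {"x":-0.2,"y":1.3,"z":0,"rx":0,"ry":0,"rz":0,"gripper":-0.6}
    - {"x":-0.4,"y":2.5,"z":0,"rx":0,"ry":0,"rz":0,"gripper":-0.6}
    - {"x":-0.5,"y":3.8,"z":0,"rx":0,"ry":0,"rz":0,"gripper":-0.6}
    - {"x":-0.7,"y":5,"z":0,"rx":0,"ry":0,"rz":0,"gripper":-0.6}

```text
clock: 7.75
eef_pos: [592.5, 8.7, 69.5]
tcp_rot: [3.141, -0.002, 0.143]
contact_force: [3.9, -3.1, 5.1]
opening: 0.278
grasp_force: 24.7
```

servo_tool:
  deltas:
    - {"x":-0.2,"y":1.3,"z":0,"rx":0,"ry":0,"rz":0,"gripper":-0.6}
    - {"x":-0.4,"y":2.5,"z":0,"rx":0,"ry":0,"rz":0,"gripper":-0.6}
    - {"x":-0.5,"y":3.8,"z":0,"rx":0,"ry":0,"rz":0,"gripper":-0.6}
    - {"x":-0.7,"y":5,"z":0,"rx":0,"ry":0,"rz":0,"gripper":-0.6}

```text
clock: 8.15
eef_pos: [591.7, 13.7, 69.5]
tcp_rot: [3.141, -0.002, 0.143]
contact_force: [4.2, -3.1, 6.2]
opening: 0.276
grasp_force: 24.7
```

servo_tool:
  deltas:
    - {"x":-0.2,"y":1.3,"z":0,"rx":0,"ry":0,"rz":0,"gripper":-0.6}
    - {"x":-0.4,"y":2.5,"z":0,"rx":0,"ry":0,"rz":0,"gripper":-0.6}
    - {"x":-0.5,"y":3.8,"z":0,"rx":0,"ry":0,"rz":0,"gripper":-0.6}
    - {"x":-0.7,"y":5,"z":0,"rx":0,"ry":0,"rz":0,"gripper":-0.6}

```text
clock: 8.55
eef_pos: [591.0, 18.7, 69.5]
tcp_rot: [3.141, -0.001, 0.143]
contact_force: [3.7, -3.0, 5.7]
opening: 0.271
grasp_force: 24.7
```

servo_tool:
  deltas:
    - {"x":-0.2,"y":1.3,"z":0,"rx":0,"ry":0,"rz":0,"gripper":-0.6}
    - {"x":-0.4,"y":2.5,"z":0,"rx":0,"ry":0,"rz":0,"gripper":-0.6}
    - {"x":-0.5,"y":3.8,"z":0,"rx":0,"ry":0,"rz":0,"gripper":-0.6}
    - {"x":-0.7,"y":5,"z":0,"rx":0,"ry":0,"rz":0,"gripper":-0.6}

```text
clock: 8.95
eef_pos: [590.3, 23.7, 69.5]
tcp_rot: [3.141, -0.001, 0.143]
contact_force: [3.8, -2.8, 5.3]
opening: 0.278
grasp_force: 24.7
```

servo_tool:
  deltas:
    - {"x":-0.2,"y":1.3,"z":0,"rx":0,"ry":0,"rz":0,"gripper":-0.6}
    - {"x":-0.4,"y":2.5,"z":0,"rx":0,"ry":0,"rz":0,"gripper":-0.6}
    - {"x":-0.5,"y":3.8,"z":0,"rx":0,"ry":0,"rz":0,"gripper":-0.6}
    - {"x":-0.7,"y":5,"z":0,"rx":0,"ry":0,"rz":0,"gripper":-0.6}

```text
clock: 9.35
eef_pos: [589.6, 28.7, 69.5]
tcp_rot: [3.141, -0.001, 0.143]
contact_force: [3.2, -3.4, 6.4]
opening: 0.273
grasp_force: 24.7
```

servo_tool:
  deltas:
    - {"x":-0.2,"y":1.3,"z":0,"rx":0,"ry":0,"rz":0,"gripper":-0.6}
    - {"x":-0.4,"y":2.5,"z":0,"rx":0,"ry":0,"rz":0,"gripper":-0.6}
    - {"x":-0.5,"y":3.8,"z":0,"rx":0,"ry":0,"rz":0,"gripper":-0.6}
    - {"x":-0.7,"y":5,"z":0,"rx":0,"ry":0,"rz":0,"gripper":-0.6}

```text
clock: 9.75
eef_pos: [588.9, 33.7, 69.5]
tcp_rot: [3.141, -0.001, 0.143]
contact_force: [3.7, -2.1, 6.1]
opening: 0.279
grasp_force: 24.7
```

servo_tool:
  deltas:
    - {"x":-0.2,"y":1.3,"z":0,"rx":0,"ry":0,"rz":0,"gripper":-0.6}
    - {"x":-0.4,"y":2.5,"z":0,"rx":0,"ry":0,"rz":0,"gripper":-0.6}
    - {"x":-0.5,"y":3.8,"z":0,"rx":0,"ry":0,"rz":0,"gripper":-0.6}
    - {"x":-0.7,"y":5,"z":0,"rx":0,"ry":0,"rz":0,"gripper":-0.6}

```text
clock: 10.15
eef_pos: [588.2, 38.7, 69.5]
tcp_rot: [3.141, -0.001, 0.143]
contact_force: [3.8, -2.6, 6.6]
opening: 0.274
grasp_force: 24.8
```

servo_tool:
  deltas:
    - {"x":-0.2,"y":1.3,"z":0,"rx":0,"ry":0,"rz":0,"gripper":-0.6}
    - {"x":-0.4,"y":2.5,"z":0,"rx":0,"ry":0,"rz":0,"gripper":-0.6}
    - {"x":-0.5,"y":3.8,"z":0,"rx":0,"ry":0,"rz":0,"gripper":-0.6}
    - {"x":-0.7,"y":5,"z":0,"rx":0,"ry":0,"rz":0,"gripper":-0.6}

```text
clock: 10.55
eef_pos: [587.5, 43.0, 69.5]
tcp_rot: [3.14, -0.001, 0.143]
contact_force: [3.8, -8.1, 5.7]
opening: 0.28
grasp_force: 24.7
```

Binding shows: about 8.5 N along the rail, 5.3 N above free. I hold briefly to confirm.

servo_tool:
  deltas:
    - {"x":-0.1,"y":0.4,"z":0,"rx":0,"ry":0,"rz":0,"gripper":-0.6}
    - {"x":-0.1,"y":0.7,"z":0,"rx":0,"ry":0,"rz":0,"gripper":-0.6}

```text
clock: 10.75
eef_pos: [587.5, 43.5, 69.5]
tcp_rot: [3.14, -0.001, 0.143]
contact_force: [3.7, -8.4, 6.6]
opening: 0.282
grasp_force: 24.7
```

Confirmed at about 5.7 N above free, a clear bind without forcing. Now back off 15 mm.

servo_tool:
  deltas:
    - {"x":0.3,"y":-2,"z":0,"rx":0,"ry":0,"rz":0,"gripper":-0.6}
    - {"x":0.6,"y":-4,"z":0,"rx":0,"ry":0,"rz":0,"gripper":-0.6}
    - {"x":0.9,"y":-6.5,"z":0,"rx":0,"ry":0,"rz":0,"gripper":-0.6}
    - {"x":1.3,"y":-9,"z":0,"rx":0,"ry":0,"rz":0,"gripper":-0.6}
    - {"x":1.7,"y":-12,"z":0,"rx":0,"ry":0,"rz":0,"gripper":-0.6}
    - {"x":2.1,"y":-14.5,"z":0,"rx":0,"ry":0,"rz":0,"gripper":-0.6}
    - {"x":2.3,"y":-16,"z":0,"rx":0,"ry":0,"rz":0,"gripper":-0.6}
    - {"x":2.3,"y":-16,"z":0,"rx":0,"ry":0,"rz":0,"gripper":-0.6}

```text
clock: 11.55
eef_pos: [589.6, 28.9, 69.5]
tcp_rot: [-3.141, -0.001, 0.143]
contact_force: [2.5, 1.0, 6.3]
opening: 0.277
grasp_force: 24.8
```

Backed off 14.8 mm. Release, then rise.

servo_tool:
  deltas:
    - {"x":0,"y":0,"z":0,"rx":0,"ry":0,"rz":0,"gripper":-0.2}
    - {"x":0,"y":0,"z":0,"rx":0,"ry":0,"rz":0,"gripper":0.2}
    - {"x":0,"y":0,"z":0,"rx":0,"ry":0,"rz":0,"gripper":0.2}
    - {"x":0,"y":0,"z":0,"rx":0,"ry":0,"rz":0,"gripper":0.2}
    - {"x":0,"y":0,"z":20,"rx":0,"ry":0,"rz":0,"gripper":0.2}
    - {"x":0,"y":0,"z":50,"rx":0,"ry":0,"rz":0,"gripper":0.2}
    - {"x":0,"y":0,"z":80,"rx":0,"ry":0,"rz":0,"gripper":0.2}
    - {"x":0,"y":0,"z":110,"rx":0,"ry":0,"rz":0,"gripper":0.2}
    - {"x":0,"y":0,"z":110,"rx":0,"ry":0,"rz":0,"gripper":0.2}

```text
clock: 12.45
eef_pos: [591.3, 28.5, 182.8]
tcp_rot: [3.141, -0.006, 0.143]
contact_force: [1.7, 0.3, 0.6]
opening: 0.599
grasp_force: 0.0
```

```bash
python3 - <<'E'
from h import *
s=r.sense();print(s['clock'],s['eef_pos'],s['tcp_rot'],s['contact_force'],s['opening'])
p=r.camera_params('wrist');a=r.grab_frame('wrist')
yv=np.array([-.1425,.9898]);xv=np.array([.9898,.1425])
post=np.array([589.6,28.9]);pad=post-105*xv
print('post pred',w2px('wrist',[*post,108],p),'pad pred',w2px('wrist',[*pad,111],p),'pad w',pad, 'pad home', post-116*xv)
cv2.imwrite('pics/f.png',a)
E
```

```text
12.45 [591.2652723   28.53945418 182.80248114] [ 3.14106269 -0.00615353  0.14276352] [1.66587453 0.26964062 0.58421558] 0.5993314085514443
post pred [248.78942314 205.26837743] pad pred [248.99131744 331.48447922] pad w [485.671   13.9375] pad home [474.7832  12.37  ]
```

View pics/f.png

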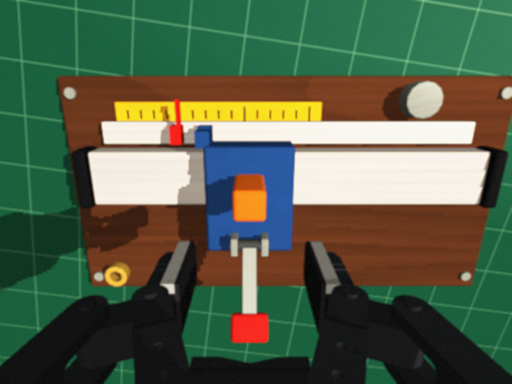

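The post and red pad (250,328) match predictions, and the pointer stayed ahead of the nose with a clear gap at (176–205, 135). Next: shut the fingers and move above the lever pad.

servo_tool:
  deltas:
    - {"x":-30,"y":-4,"z":0,"rx":0,"ry":0,"rz":0,"gripper":-0.5}
    - {"x":-65,"y":-9,"z":0,"rx":0,"ry":0,"rz":0,"gripper":-1}
    - {"x":-95,"y":-13,"z":0,"rx":0,"ry":0,"rz":0,"gripper":-1}
    - {"x":-112,"y":-15.5,"z":0,"rx":0,"ry":0,"rz":0,"gripper":-1}
    - {"x":-113.5,"y":-15.7,"z":0,"rx":0,"ry":0,"rz":0,"gripper":-1}
    - {"x":-113.5,"y":-15.7,"z":-20,"rx":0,"ry":0,"rz":0,"gripper":-1}
    - {"x":-113.5,"y":-15.7,"z":-40,"rx":0,"ry":0,"rz":0,"gripper":-1}
    - {"x":-113.5,"y":-15.7,"z":-50,"rx":0,"ry":0,"rz":0,"gripper":-1}
    - {"x":-113.5,"y":-15.7,"z":-50,"rx":0,"ry":0,"rz":0,"gripper":-1}

```text
clock: 13.4
eef_pos: [474.8, 12.7, 127.1]
tcp_rot: [-3.141, 0.003, 0.143]
contact_force: [0.2, -0.4, 0.8]
opening: 0.0
grasp_force: 0.0
```

servo_tool:
  deltas:
    - {"x":2,"y":0.3,"z":-7,"rx":0,"ry":0,"rz":0,"gripper":-1}
    - {"x":2,"y":0.3,"z":-14,"rx":0,"ry":0,"rz":0,"gripper":-1}
    - {"x":2,"y":0.3,"z":-21,"rx":0,"ry":0,"rz":0,"gripper":-1}
    - {"x":2,"y":0.3,"z":-28,"rx":0,"ry":0,"rz":0,"gripper":-1}
    - {"x":2,"y":0.3,"z":-35,"rx":0,"ry":0,"rz":0,"gripper":-1}
    - {"x":2,"y":0.3,"z":-42,"rx":0,"ry":0,"rz":0,"gripper":-1}
    - {"x":2,"y":0.3,"z":-47,"rx":0,"ry":0,"rz":0,"gripper":-1}
    - {"x":2,"y":0.3,"z":-50,"rx":0,"ry":0,"rz":0,"gripper":-1}
    - {"x":2,"y":0.3,"z":-52,"rx":0,"ry":0,"rz":0,"gripper":-1}
    - {"x":2,"y":0.3,"z":-52,"rx":0,"ry":0,"rz":0,"gripper":-1}

```text
clock: 14.4
eef_pos: [477.6, 13.0, 76.6]
tcp_rot: [-3.142, -0.0, 0.143]
contact_force: [-0.4, -0.5, -0.1]
opening: 0.001
grasp_force: 0.0
```

servo_tool:
  deltas:
    - {"x":0,"y":0,"z":-1,"rx":0,"ry":0,"rz":0,"gripper":-1}
    - {"x":0,"y":0,"z":-2,"rx":0,"ry":0,"rz":0,"gripper":-1}
    - {"x":0,"y":0,"z":-3,"rx":0,"ry":0,"rz":0,"gripper":-1}
    - {"x":0,"y":0,"z":-3.5,"rx":0,"ry":0,"rz":0,"gripper":-1}

```text
clock: 14.8
eef_pos: [477.7, 13.0, 73.7]
tcp_rot: [3.142, -0.0, 0.143]
contact_force: [-3.8, 0.6, 13.5]
opening: 0.001
grasp_force: 6.6
```

13.5 N at z = 73.7 means the lever is on its end stop. Lift straight up, back away and check.

servo_tool:
  deltas:
    - {"x":0,"y":0,"z":5,"rx":0,"ry":0,"rz":0,"gripper":-1}
    - {"x":0,"y":0,"z":30,"rx":0,"ry":0,"rz":0,"gripper":-1}
    - {"x":0,"y":0,"z":65,"rx":0,"ry":0,"rz":0,"gripper":-1}
    - {"x":0,"y":0,"z":100,"rx":0,"ry":0,"rz":0,"gripper":-1}
    - {"x":-20,"y":0,"z":130,"rx":0,"ry":0,"rz":0,"gripper":-1}
    - {"x":-50,"y":0,"z":150,"rx":0,"ry":0,"rz":0,"gripper":-1}
    - {"x":-50,"y":0,"z":150,"rx":0,"ry":0,"rz":0,"gripper":-1}
    - {"x":-50,"y":0,"z":150,"rx":0,"ry":0,"rz":0,"gripper":-1}

```text
clock: 15.6
eef_pos: [427.9, 13.0, 223.8]
tcp_rot: [3.141, -0.002, 0.143]
contact_force: [0.5, -0.7, 0.1]
opening: -0.001
grasp_force: 0.0
```

```bash
python3 - <<'E'
from h import *
s=r.sense();print(s['clock'],s['eef_pos'],s['contact_force'])
p=r.camera_params('wrist');a=r.grab_frame('wrist')
yv=np.array([-.1425,.9898]);xv=np.array([.9898,.1425])
post=np.array([589.6,28.9])
for n,dx,dy,z in(('post',0,0,108),('pad level',-116,0,74),('pad up',-102,0,110),('nose',40,45,40),('ptr',40,60,40)): print(n,w2px('wrist',[*(post+dx*xv+dy*yv),z],p))
cv2.imwrite('pics/g.png',a)
b=r.grab_frame('scene');print('scene level',w2px('scene',[*(post-116*xv),74]),'up',w2px('scene',[*(post-102*xv),110]))
h=np.hstack([a,np.zeros((384,0,3),np.uint8)])
u,v=w2px('scene',[*(post-60*xv),80]).astype(int)
cv2.imwrite('pics/h.png',cv2.resize(b[v-50:v+50,u-70:u+70],(700,500),interpolation=cv2.INTER_CUBIC));print(u-70,v-50)
E
```

```text
15.6 [427.872774    13.04191563 223.8334379 ] [ 0.49721037 -0.65782989  0.06474866]
post [260.52946455 -47.35253464]
pad level [258.04337101 123.1324668 ]
pad up [259.34463071 109.88867235]
nose [203.80535237 -73.31935299]
ptr [185.61474878 -73.31154954]
scene level [239.31559062 161.27082977] up [241.47570882 154.85618155]
179 119
```

View pics/g.png

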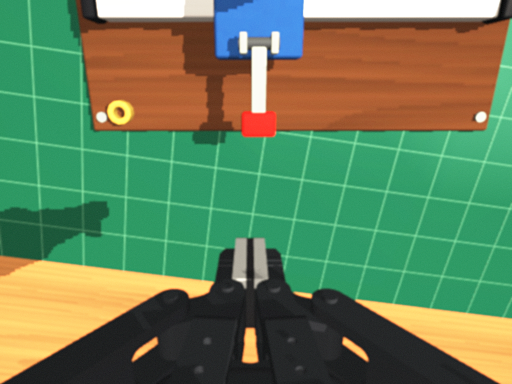

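View pics/h.png

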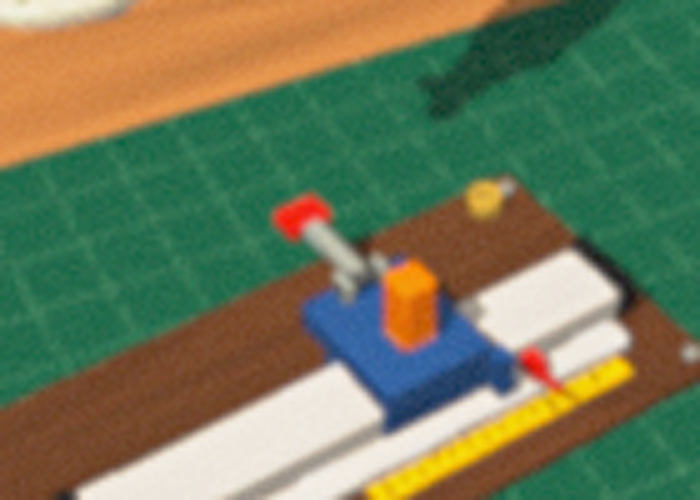

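The wrist view has the pad at (259,124), against (258,123) for level. The scene crop has it at (302,215), which also matches level. The stop is unmoved and the pointer sits ahead with a gap. Handing in.

```bash
python3 -c "
from rig import r
print(r.sign_off())"
```

```text
the job is handed in; nothing more can be done
None
```

The job is done and handed in: I slid the stop until it bound at about 5.7 N above the free drag, backed it off about 15 mm with the pointer left where it was pushed, and pressed the lock lever down level.

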